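# Load a glass blank under the spring clips of a painting stand

## Robot

A 6-joint arm with a two-finger parallel gripper is mounted at the origin on the work surface. World frame = base frame: x ahead of the robot, y to its left, z up, the work surface at z = 0. Lengths are in mm, angles in rad, forces in N, time in s.
With the tool pointing down it reaches from about 275 to 1000 mm from the base axis. Payload 8.4 kg.
Tool frame: the origin (TCP) lies on the centre line of the jaws, within the pads' length; the fingertips stand r.tip_reach ahead of it and the grasp point (between the pads) lies 11 mm behind it (r.tip_reach is the distance from the TCP to the fingertips, in mm); z points along the fingers, y is the line along which they close (so a half turn about z gives the same grasp; the last joint's range is limited). The gripper opens to 85 mm and grips with 20 to 120 N. Pads are 22 mm wide; open, the fingers measure 114 mm over their backs; the gripper's body (76 mm by 85 mm) begins 54 mm behind the grasp point. The pads swing forward as they close: fully open they stand 13 mm farther back than shut.
Start: joints at [-1.308, 0.353, 1.633, -0, 1.155, -0.002], TCP at [163.571, -603.218, 239.281] pointing down, gripper open.
Joint ranges: [-2.63, 2.63], [-0.92, 2.1], [0.06, 2.66], [-1.3, 4.44], [0, 2.69], [-3.02, 3.02]. Speed limits (rad/s): [2.22, 2.22, 2.79, 3.14, 3.14, 3.14].

## Interface

Orientations are given as [roll, pitch, yaw] about the fixed x, y, z axes, in that order (R = Rz(yaw) Ry(pitch) Rx(roll)).
In Python, from rig import r gives the robot as it stands.
- The arm moves only by the tool carry_out, never from a script. Its argument "targets" is a list of rows, each an object with "dp": the shift along the tool's x, y, z in mm, a list of three; "yaw": the turn about the tool's z in degrees. A call has 1 to 12 rows; each row is the pose to reach, as a shift and turn from the pose commanded when the call began, along the tool's axes at that moment; what a row does not reach only later rows make up. A row lasts 1/8 s, in which the tool goes at most 62.5 mm and 10.7 degrees, less where a joint would pass 70% of its speed; a pose out of reach is approached as far as the arm can. A call with a gripper value outside its range is refused whole. "fingers" is the opening, from -1 (shut) to 1 (fully open), so that 0 is half open, set as the call begins (left out, the last holds). The fingers move at their own pace and stop on an object; "grip_force" is the grip in N (left out, the last holds). Time passes only in rows, so rows that repeat a pose let the fingers close. It gives the time, the measured TCP pose, the force, the opening and the grip force at its end, in the units of the state.
- r.sense(): the state, without advancing time (a new reading comes with each control period).
- r.grab_frame(name): name is "scene" or "top"; returns the picture (384x512x3 uint8, red, green, blue); there is no depth.
- r.get_calibration(name): a dict with "fx", "fy", "cx", "cy" (pixels), "rvec" (rotation vector, rad) and "tvec" (3), from world to camera coordinates, as OpenCV has them. Camera axes: x right, y down, z forward; pixel columns grow to the right and rows downward; lengths in mm; the calibration is good to about 2 mm. A picture is of the moment at which its call begins. get_calibration takes no time and is no camera call.
- r.sign_off(): hands the job in; it is judged then, once.
The state is a dict: "clock": time; "qpos": joint angles; "qvel": joint speeds; "joint_efforts": joint torques, N m; "eef_pos": TCP position; "tcp_rot": TCP orientation; "contact_force": force on the tool from outside, world axes, zero at the start; "wrist_torque": the same for the moment, N m; "opening": opening from 0.0 (shut) to 1.0 (fully open); "grasp_force": force on a finger pad.
Only numpy, scipy, OpenCV 4.12 (cv2) and the standard library are available. Lean on these libraries where they do the work, as an engineer would, in place of code of your own. Each camera call takes 0.05 s, during which the arm holds its last target. There are 200 camera calls.

## Task

Take the glass that has the aluminium bar across it and slide it, bar end first, along the painting stand and under both spring clips, so that they ride up over the bar and snap down behind it, and keep pushing until it presses the sprung stop in by a millimetre or more. It is glass: push gently, never with more than 30 N against the stop. Let go of it there, lying flat, and leave the spare glass and the other things on the table alone.

Things in the scene. Friction and masses are not known exactly. Their poses are not given: they have to be found in the camera images.
- glass_center (a point): Centre (half-way through the thickness) of the glass to load: a flat greenish blank 150 mm long (its x), 56 wide (y), 8 thick, about 0.18 kg, z up. Starts flat on two wooden battens 44 mm wide, 50 mm either side of its centre; its underside is 28 mm above the table, so fingers can reach down past both long edges.
- glass_nose (a point): Middle of the leading (+x) end face of that glass, 75 mm from its centre, same axes.
- glass_bar (a point): Middle of the top of the aluminium bar bonded across the full width of that glass: 8 mm long (along x), 5 mm high above the glass, its middle 41 mm from the glass's centre towards +x. The spare glass has none.
- stand: Fixed painting stand, 345 mm long. Origin on the table; +x is the way the glass goes in, z up. Level top (stage) at z = 45 mm. From x = -170 to -20 mm it is a tongue 40 mm wide (narrower than the glass), its sides free down to a 100 mm wide, 12 mm thick foot, so fingers can straddle it. Beyond, it is 96 mm wide and carries the clip head, in line with it: side guides, two clips and a sprung stop.
- stop (a joint): Travel (m) of the sprung stop at the far end of the clip head: a bar 60 mm wide, 13 mm high; 0 = free, grows as the glass presses it; 3 N to start, +3 N per mm, bottoms at 6 mm. The head is clamped at a different place each time and its position is not measured: the stop's free face is somewhere from x = 105 to 135 mm in the stand's frame, so feel for it or look.
- clip_left (a joint): Hinge angle (rad) of the spring clip at y = +17 mm of the stand: a bent steel rod, toe 45 mm before the stop's free face, lip sloping up towards the incoming glass. 0 = down, no glass; 0.06 = toe on the glass; 0.135 = on the bar. Sprung, 1 to 3 N. Glass meets clips 52 mm short of the stop (push 5 to 10 N), bar meets them 23 mm short (10 to 20 N), they drop behind it 5 mm short.
- clip_right (a joint): The same for the clip at y = -17 mm. Both are on the clip head, whose side guides are 11 mm high and 62 mm apart, flaring to 72 mm over the last 20 mm at their mouth, 125 mm before the stop's free face (x = -20 to 10 mm in the stand's frame). The glass cannot be held by its sides all the way in: let go and push on its rear end face, which ends 25 mm outside the mouth.
- spare_center (a point): Centre of a spare glass of the same size, 150 x 56 x 8 mm, without any bar, on a second, equal rest. To be left alone.
- paint_jar: Bystander: screw-lidded paint jar, 72 mm across, 100 mm tall, stands upright. Origin at the centre of its underside.
- paint_bottle: Bystander: paint bottle, 64 mm across, 150 mm tall, stands upright. Origin at the centre of its underside.
- water_jar: Bystander: open glass water jar, 84 mm across, 110 mm tall, stands upright. Origin at the centre of its underside.
- dropper: Bystander: small ink bottle, 34 mm across, 85 mm tall, stands upright. Origin at the centre of its underside.
- dish: Bystander: small white mixing dish, 76 mm across, 30 mm tall, stands upright. Origin at the centre of its underside.
- brush: Bystander: paint brush lying on the table, about 190 mm long.
- palette_knife: Bystander: palette knife lying on the table, about 200 mm long.
Not all that is in view belongs to the job. What is shaped like the part that bears glass_center but red or yellow is not meant.

How it is judged (in metres and radians):
On the way, in this order (a step that is already met when the one before it is completed fails the run):
1. both spring clips have been lifted onto the aluminium bar by the glass (value of joint each of clip_left, clip_right above 0.11 rad and x of glass_nose in the frame of stop above -0.04 m and z of glass_nose in the frame of stand below 0.056 m), for 0.02 s.
2. the glass presses the sprung stop in by more than 0.8 mm, both clips down behind the bar (value of joint stop above 0.0008 m and x of glass_nose in the frame of stop above -0.003 m and value of joint each of clip_left, clip_right below 0.095 rad), for 0.05 s.
At the end, for the whole second after the job is handed in: The glass lies flat on the stage (within 0.05 rad), lengthwise within 0.06 rad and 6 mm of the middle, its leading end within 3.5 mm of the stop, both clips snapped down onto the glass behind the bar (clip angles 0.04 to 0.095 rad) (x of glass_nose in the frame of stop above -0.0035 m and angle between glass_center's own z axis and vertical below 0.05 rad and angle between the x axis of glass_center and the x axis of stand, either way round below 0.06 rad and z of glass_center in the frame of stand between 0.045 and 0.053 m and y of glass_center in the frame of stand between -0.006 and 0.006 m and value of joint clip_left between 0.04 and 0.095 rad and value of joint clip_right between 0.04 and 0.095 rad); the robot touches nothing.
It fails at once if the glass is pressed against the stop with more than 30 N (contact force between glass and stop above 30 N).
It fails at once if the glass is slammed onto the stand with more than 50 N (contact force between glass and stand above 50 N).
It fails at once if a bystander moved by more than 30 mm, or the spare glass by more than 20 mm (distance of any of paint_jar, paint_bottle, water_jar, dropper, dish, brush, palette_knife from where it was at the start of the episode above 0.03 m or distance of spare_center from where it was at the start of the episode above 0.02 m).
It fails at once if an upright jar or bottle tipped over (angle between any of paint_jar, paint_bottle, water_jar, dropper, dish's own z axis and vertical above 0.5 rad).
It also fails if it takes over 67 s, if anything falls off the work surface, if the arm or the gripper's body presses on something with over 40 N, if the wrist force passes 120 N, or if a joint passes its speed limit or range.

## Working session

There is one attempt and no reset: what is moved stays moved. The work goes in short steps, Python scripts to look and compute and a tool call to move; the robot and the scene stay as the last step left them, time stands still between calls to the robot, and variables do not carry over. Pictures are saved under pics/ and viewed, at most 10 in all, crops included, and the job is handed in when it is done.

Besides the shell and the picture viewer there is one more tool, called after ">>>" as name([rows], argument=value, ...), one row to a line, values as JSON. carry_out: Moves the arm, as the interface text tells. Its arguments: {"type":"object","properties":{"targets":{"type":"array","items":{"type":"object","properties":{"dp":{"type":"array","items":{"type":"number"}},"yaw":{"type":"number"}}}},"fingers":{"type":"number"},"grip_force":{"type":"number"}},"required":["targets"]}

```bash
mkdir -p pics; cat > h.py <<'E'
import numpy as np, cv2
from rig import r
def cal(n):
    c=r.get_calibration(n); K=np.array([[c['fx'],0,c['cx']],[0,c['fy'],c['cy']],[0,0,1.]])
    return K,np.array(c['rvec'],float),np.array(c['tvec'],float)
def w(n,uv,z):
    K,rv,t=cal(n); R=cv2.Rodrigues(rv)[0]; o=-R.T@t
    out=[]
    for u,v in uv:
        d=R.T@np.linalg.inv(K)@[u,v,1]; out.append(o+d*(z-o[2])/d[2])
    return np.array(out)
def px(n,P):
    K,rv,t=cal(n); return cv2.projectPoints(np.array(P,float),rv,t,K,None)[0][:,0]
E
python3 - <<'E'
from h import *
a=r.grab_frame('scene');b=r.grab_frame('top')
cv2.imwrite('pics/s0.png',a[:,:,::-1]);cv2.imwrite('pics/t0.png',b[:,:,::-1])
cv2.imwrite('pics/t0b.png',cv2.resize(b[:,:,::-1],(800,600),interpolation=cv2.INTER_CUBIC))
for n in('scene','top'):
    K,rv,t=cal(n);print(n,K[0,0],-cv2.Rodrigues(rv)[0].T@t)
print(r.sense(),r.tip_reach)
E
```

```text
scene 402.4624102909424 [1342.00245937 -388.78364603 1256.99280328]
top 422.1611665415563 [ 343.40715803  -89.93816972 1599.09845024]
{'clock': 0.1, 'qpos': array([-1.30838933e+00,  3.53586178e-01,  1.63406388e+00,  2.07986115e-05,
        1.15521055e+00, -2.37840824e-03]), 'qvel': array([ 8.59764088e-04, -1.94818281e-03, -2.50626766e-04, -1.42334471e-05,
        1.43447315e-03,  2.66942800e-04]), 'joint_efforts': array([ 1.37327595e-03, -6.06355476e+01, -3.42817640e+01,  1.41393512e-04,
        3.92085043e-03, -5.36505786e-05]), 'eef_pos': array([ 163.47307831, -602.80341221,  238.63043783]), 'tcp_rot': array([-3.14032474e+00, -2.20332431e-05,  2.64776981e-01]), 'contact_force': array([-0.22320789,  0.76845739,  0.10334724]), 'wrist_torque': array([0.01388954, 0.02411945, 0.02373271]), 'grasp_force': 0.0, 'opening': 0.9966569294196133} 8.0
```

View pics/t0b.png

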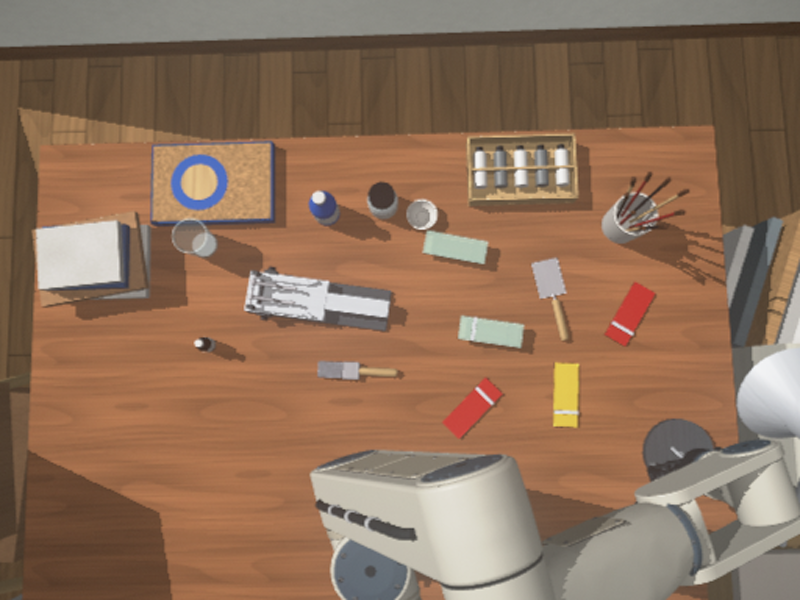

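View pics/s0.png

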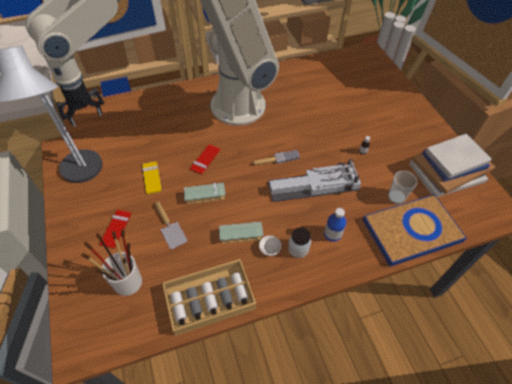

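The top view shows two green glasses: A at (491,331), with a white stripe near its left end, and B at (455,247), which is plain. The red ones at (473,408) and (631,314) and the yellow one at (566,395) are decoys. A fits because it is green and has a bar. The stand is at (320,300), with its clip head on the left. I'll confirm this in an enlarged crop.

```bash
python3 - <<'E'
import cv2
b=cv2.imread('pics/t0.png')
# crop x 150..350, y 140..240 of the 512x384 image, x4
cv2.imwrite('pics/c1.png',cv2.resize(b[145:235,150:350],None,fx=4,fy=4,interpolation=cv2.INTER_CUBIC))
E
```

```text
(no output)
```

View pics/c1.png

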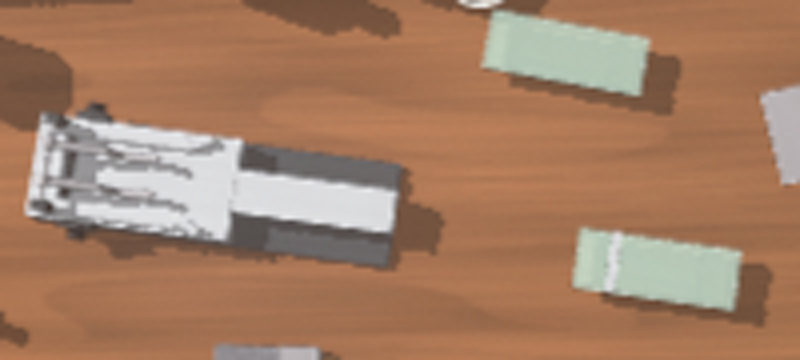

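Confirmed: A has the aluminium bar near its left end, at (612,262) in the crop. The stand's tongue ends at about (394,212), and its wide stage starts at about x=240. Now I'll measure both.

```bash
python3 - <<'E'
from h import *
b=cv2.imread('pics/t0.png'); hsv=cv2.cvtColor(b,cv2.COLOR_BGR2HSV)
def fit(mask,z,pt):
    n,l=cv2.connectedComponents(mask.astype(np.uint8)); k=l[pt[1],pt[0]]
    v,u=np.nonzero(l==k); P=w('top',np.c_[u,v],z)[:,:2].astype(np.float32)
    return P,cv2.minAreaRect(P)
g=(hsv[...,0]>40)&(hsv[...,0]<90)&(hsv[...,1]>25)&(hsv[...,2]>120)
g=cv2.morphologyEx(g.astype(np.uint8),cv2.MORPH_CLOSE,np.ones((5,5)))
P,R=fit(g,36,(150+670//4,145+275//4)); print('glass',R,P.mean(0),len(P))
print('bar',w('top',[(150+612/4,145+262/4)],41))
P,R=fit(g,36,(150+570//4,145+50//4)); print('spare',R)
wh=(hsv[...,1]<40)&(hsv[...,2]>190)
v,u=np.nonzero(wh[145:210,150:262]); 
P=w('top',np.c_[u+150,v+145],45)[:,:2]
# tongue part: crop u 245..392
m=(u*4>=246)&(u*4<402); T=P[m].astype(np.float32)
R=cv2.minAreaRect(T);print('tongue',R,T.mean(0)); print(cv2.boxPoints(R))
# approximations of by-hand points
print(w('top',[(150+x/4,145+y/4) for x,y in [(396,212),(238,194),(45,112),(25,215),(72,165),(240,138),(230,240),(46,163)]],45))
# centre line by columns
us=np.arange(62,97); c=[v[(u==k)&(v<60)].mean() for k in us]; wd=[((u==k)).sum() for k in us]; print(np.polyfit(us,c,1),wd)
line=np.polyfit(us,c,1); L=w('top',[(150+k,145+np.polyval(line,k)) for k in (62,96)],45);print(L,np.arctan2(*(L[0]-L[1])[[1,0]]))
E
```

```text
glass ((555.9776000976562, -36.130615234375), (2008.6522216796875, 1457.1158447265625), 88.06321716308594) [538.80145  -52.734386] 196582
bar [[ 450.9228439  -229.94826236   41.        ]]
spare ((555.9776000976562, -36.130615234375), (2008.6522216796875, 1457.1158447265625), 88.06321716308594)
tongue ((514.4143676757812, 40.87837219238281), (135.7382049560547, 38.17537307739258), 80.94831085205078) [514.4566    40.521282]
[[484.88684  -23.142567]
 [522.5868   -29.148525]
 [543.9419   104.89931 ]
 [506.24194  110.90527 ]]
[[501.74930581 -31.7077971   45.        ]
 [522.13104571 114.64759719  45.        ]
 [603.77674656 294.77372272  45.        ]
 [507.39469227 313.1396431   45.        ]
 [553.148426   269.36032839  45.        ]
 [574.58573535 112.26610947  45.        ]
 [479.47605263 122.48589661  45.        ]
 [555.63729252 293.69172151  45.        ]]
[ 0.13403361 39.43991597] [np.int64(10), np.int64(11), np.int64(11), np.int64(11), np.int64(10), np.int64(10), np.int64(10), np.int64(10), np.int64(11), np.int64(11), np.int64(11), np.int64(10), np.int64(10), np.int64(10), np.int64(10), np.int64(10), np.int64(11), np.int64(11), np.int64(11), np.int64(10), np.int64(10), np.int64(10), np.int64(10), np.int64(11), np.int64(11), np.int64(11), np.int64(10), np.int64(10), np.int64(10), np.int64(10), np.int64(10), np.int64(11), np.int64(11), np.int64(11), np.int64(10)]
[[524.70367976 105.31850094  45.        ]
 [504.59956353 -20.64792745  45.        ]] 1.4125320779874404
```

```bash
python3 - <<'E'
from h import *
b=cv2.imread('pics/t0.png').astype(int)
def fit(u0,v0,u1,v1):
    s=b[v0:v1,u0:u1]; m=(s[...,1]-s[...,2]>8)&(s[...,1]>120)
    m=cv2.morphologyEx(m.astype(np.uint8),cv2.MORPH_CLOSE,np.ones((5,5)))
    v,u=np.nonzero(m); P=w('top',np.c_[u+u0,v+v0],36)[:,:2].astype(np.float32)
    return cv2.minAreaRect(P),P.mean(0),len(P),cv2.boxPoints(cv2.minAreaRect(P))
print(fit(288,198,340,226)); print(fit(266,144,316,172))
print('bar',w('top',[(150+612.5/4-.5,145+262.5/4-.5)],41))
E
```

```text
(((444.7441711425781, -269.6959228515625), (144.50958251953125, 52.41007614135742), 80.70418548583984), array([ 444.9935, -270.5099], dtype=float32), 546, array([[ 407.21182, -336.7689 ],
       [ 458.93362, -345.23477],
       [ 482.27652, -202.62296],
       [ 430.55472, -194.15707]], dtype=float32))
(((650.0516967773438, -192.80618286132812), (143.8792724609375, 52.87153625488281), 77.47985076904297), array([ 650.3433 , -192.47006], dtype=float32), 526, array([[ 608.6493  , -257.30426 ],
       [ 660.26355 , -268.7659  ],
       [ 691.4541  , -128.3081  ],
       [ 639.83984 , -116.846466]], dtype=float32))
bar [[ 452.34152699 -228.61499602   41.        ]]
```

>>> carry_out([
  {"dp": [50, -33, 10], "yaw": -9},
  {"dp": [100, -66, 20], "yaw": -18},
  {"dp": [150, -98, 30], "yaw": -27},
  {"dp": [200, -131, 45], "yaw": -37},
  {"dp": [250, -164, 60], "yaw": -46},
  {"dp": [300, -197, 75], "yaw": -55},
  {"dp": [350, -230, 90], "yaw": -65.6},
  {"dp": [350, -230, 110], "yaw": -65.6},
  {"dp": [350, -230, 130], "yaw": -65.6},
  {"dp": [350, -230, 130], "yaw": -65.6},
], fingers=1)

```text
clock: 1.35
eef_pos: [440.2, -288.7, 107.9]
tcp_rot: [-3.138, -0.001, 1.41]
contact_force: [0.2, 0.9, 0.4]
opening: 1.002
grasp_force: 0.0
```

>>> carry_out([
  {"dp": [0, 0, 30]},
  {"dp": [0, 0, 55]},
  {"dp": [0, 0, 55]},
])

```text
schema error: expected keys dp, yaw
```

```bash
python3 - <<'E'
from h import *
s=r.sense(); print(s['eef_pos'],s['tcp_rot'],s['qpos'])
a=r.grab_frame('scene')[:,:,::-1]
p=px('scene',[[444.7,-270,36],[452,-229,41],[441.5,-289.7,36]]);print(p)
x,y=map(int,p[0]); print(x-50,y-55)
cv2.imwrite('pics/s1.png',cv2.resize(a[y-55:y+35,x-60:x+60],None,fx=6,fy=6,interpolation=cv2.INTER_CUBIC))
E
```

```text
[ 440.18668336 -288.69591655  107.89212248] [-3.13848076e+00 -1.40425701e-03  1.41017673e+00] [-5.83327947e-01  3.72445752e-01  1.95091236e+00  5.53626224e-06
  8.21648595e-01 -4.22714312e-01]
[[203.76139925 190.11356155]
 [214.78104122 188.00962945]
 [198.41840675 190.81105216]]
153 135
```

View pics/s1.png

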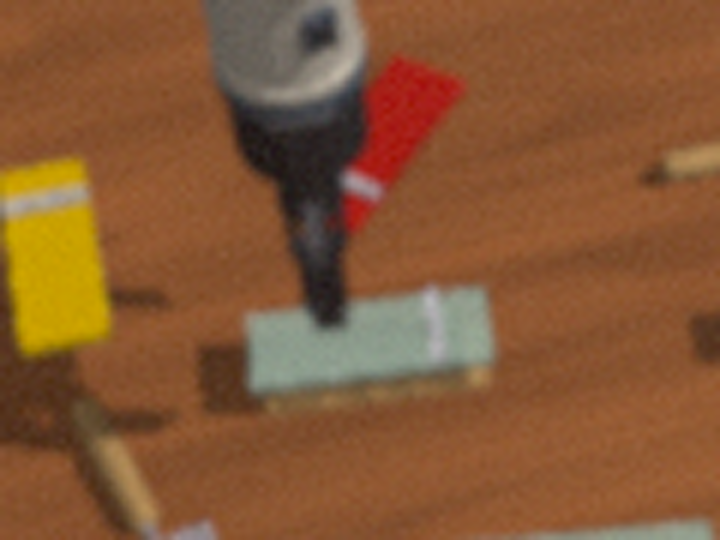

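The move was refused because yaw is required, so the arm is still 70 mm above the glass. The picture shows the gripper over glass A. The glass corners in the crop are about (248,312), (488,288), (495,360) and (250,392), with the bar at (435,325). I'll use these as a second measurement.

```bash
python3 - <<'E'
from h import *
c=[(248,312),(488,288),(495,360),(250,388)]
P=w('scene',[(143+x/6-.4,135+y/6-.4) for x,y in c],36); print(P,P.mean(0))
# stand from scene: later
E
```

```text
[[ 405.22183951 -336.38458072   36.        ]
 [ 434.75970996 -188.58216711   36.        ]
 [ 489.81373482 -200.24724638   36.        ]
 [ 462.34699319 -348.40173137   36.        ]] [ 448.03556937 -268.40393139   36.        ]
```

>>> carry_out([
  {"dp": [0, 0, 25], "yaw": 0},
  {"dp": [0, 0, 45], "yaw": 0},
  {"dp": [0, 0, 45], "yaw": 0},
])

```text
clock: 1.78
eef_pos: [440.6, -289.6, 64.1]
tcp_rot: [-3.14, -0.001, 1.409]
contact_force: [-0.5, -0.4, 0.4]
opening: 1.0
grasp_force: 0.0
```

>>> carry_out([
  {"dp": [0, 2, 15], "yaw": 0},
  {"dp": [0, 2, 30], "yaw": 0},
  {"dp": [0, 2, 42], "yaw": 0},
  {"dp": [0, 2, 42], "yaw": 0},
])

```text
clock: 2.28
eef_pos: [442.4, -289.5, 21.1]
tcp_rot: [-3.14, -0.001, 1.41]
contact_force: [0.2, 0.3, 0.6]
opening: 1.001
grasp_force: 0.0
```

>>> carry_out([
  {"dp": [0, 0, 0], "yaw": 0},
  {"dp": [0, 0, 0], "yaw": 0},
  {"dp": [0, 0, 0], "yaw": 0},
  {"dp": [0, 0, 0], "yaw": 0},
  {"dp": [0, 0, 0], "yaw": 0},
  {"dp": [0, 0, 0], "yaw": 0},
], fingers=-1, grip_force=40)

```text
clock: 3.02
eef_pos: [443.3, -290.1, 22.8]
tcp_rot: [3.141, 0.0, 1.41]
contact_force: [-2.3, -0.2, 5.7]
opening: 0.644
grasp_force: 42.6
```

>>> carry_out([
  {"dp": [0, 0, -20], "yaw": 0},
  {"dp": [0, 0, -45], "yaw": 0},
  {"dp": [20, 1, -65], "yaw": 0},
  {"dp": [60, 3, -65], "yaw": 0},
  {"dp": [105, 6, -65], "yaw": 0},
  {"dp": [150, 8, -65], "yaw": 0},
  {"dp": [195, 10, -65], "yaw": 0},
  {"dp": [240, 13, -65], "yaw": 0},
  {"dp": [280, 15, -65], "yaw": 0},
  {"dp": [310, 17, -65], "yaw": 0},
  {"dp": [327, 17.5, -65], "yaw": 0},
  {"dp": [327, 17.5, -65], "yaw": 0},
])

```text
clock: 4.53
eef_pos: [512.9, 30.6, 87.2]
tcp_rot: [-3.142, 0.0, 1.411]
contact_force: [-0.7, -0.5, -2.3]
opening: 0.644
grasp_force: 43.6
```

```bash
python3 - <<'E'
from h import *
s=r.sense(); print(s['eef_pos'],s['tcp_rot'],s['grasp_force'],s['contact_force'])
a=r.grab_frame('scene')[:,:,::-1]; b=r.grab_frame('top')[:,:,::-1]
A=cv2.resize(a[150:230,200:370],None,fx=4,fy=4,interpolation=cv2.INTER_CUBIC)
B=cv2.resize(b[155:225,150:320],None,fx=4,fy=4,interpolation=cv2.INTER_CUBIC)
cv2.imwrite('pics/m2.png',np.vstack([A,B]))
E
```

```text
[512.90669784  30.61798934  87.196541  ] [-3.14157212e+00  6.70283330e-05  1.41127701e+00] 43.623685240745544 [-0.65419265 -0.48757369 -2.30504806]
```

View pics/m2.png

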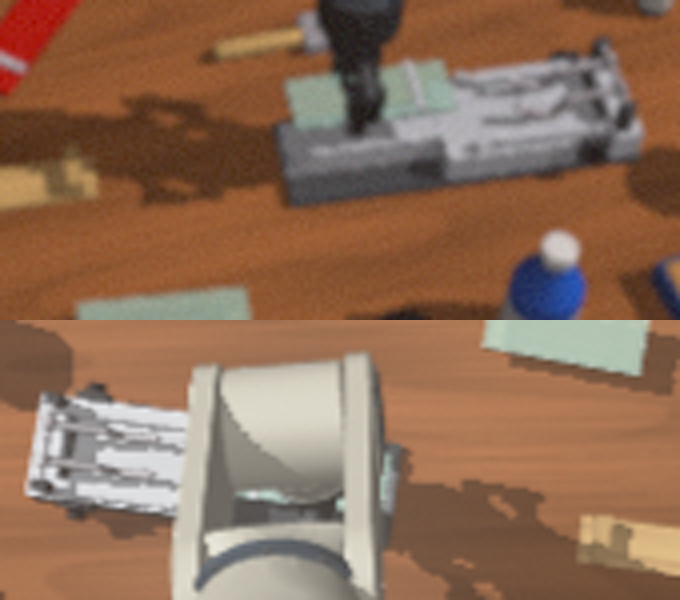

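Glass is held flat and bar first over the tongue; scene shows its near corner at (290,125) and bar at (413,85) in the upper crop. I'll lower it gently.

>>> carry_out([
  {"dp": [0, 0, 15], "yaw": 0},
  {"dp": [0, 0, 30], "yaw": 0},
  {"dp": [0, 0, 38], "yaw": 0},
  {"dp": [0, 0, 42], "yaw": 0},
  {"dp": [0, 0, 44], "yaw": 0},
  {"dp": [0, 0, 44], "yaw": 0},
])

```text
clock: 5.38
eef_pos: [513.0, 30.0, 43.4]
tcp_rot: [3.141, -0.0, 1.41]
contact_force: [0.6, -0.1, -1.9]
opening: 0.644
grasp_force: 43.6
```

>>> carry_out([
  {"dp": [0, 0, 1], "yaw": 0},
  {"dp": [0, 0, 2], "yaw": 0},
  {"dp": [0, 0, 2], "yaw": 0},
])

```text
clock: 5.75
eef_pos: [512.8, 30.0, 41.3]
tcp_rot: [3.142, -0.0, 1.41]
contact_force: [0.3, 0.5, -2.1]
opening: 0.648
grasp_force: 43.6
```

>>> carry_out([
  {"dp": [0, 0, 0.7], "yaw": 0},
  {"dp": [0, 0, 1.4], "yaw": 0},
  {"dp": [0, 0, 1.4], "yaw": 0},
])

```text
clock: 6.12
eef_pos: [512.9, 30.0, 39.9]
tcp_rot: [3.142, -0.0, 1.41]
contact_force: [-0.5, 0.0, -1.3]
opening: 0.641
grasp_force: 43.7
```

>>> carry_out([
  {"dp": [0, 0, 0.5], "yaw": 0},
  {"dp": [0, 0, 1], "yaw": 0},
  {"dp": [0, 0, 1], "yaw": 0},
])

```text
clock: 6.5
eef_pos: [512.9, 30.0, 39.8]
tcp_rot: [3.141, -0.0, 1.41]
contact_force: [-4.4, -0.7, 13.1]
opening: 0.646
grasp_force: 45.1
```

>>> carry_out([
  {"dp": [0, 0, -0.8], "yaw": 0},
  {"dp": [6, 0, -0.8], "yaw": 0},
  {"dp": [12, 0, -0.8], "yaw": 0},
  {"dp": [18, 0, -0.8], "yaw": 0},
  {"dp": [24, 0, -0.8], "yaw": 0},
  {"dp": [30, 0, -0.8], "yaw": 0},
  {"dp": [30, 0, -0.8], "yaw": 0},
])

```text
clock: 7.38
eef_pos: [518.0, 60.5, 39.8]
tcp_rot: [3.141, -0.001, 1.41]
contact_force: [-0.9, 1.0, 4.3]
opening: 0.642
grasp_force: 44.4
```

>>> carry_out([
  {"dp": [5, 0, 0], "yaw": 0},
  {"dp": [10, 0, 0], "yaw": 0},
  {"dp": [15, 0, 0], "yaw": 0},
  {"dp": [20, 0, 0], "yaw": 0},
  {"dp": [25, 0, 0], "yaw": 0},
  {"dp": [25, 0, 0], "yaw": 0},
])

```text
clock: 8.12
eef_pos: [521.9, 84.9, 39.8]
tcp_rot: [3.141, -0.0, 1.41]
contact_force: [-1.0, -0.4, 5.3]
opening: 0.64
grasp_force: 44.4
```

>>> carry_out([
  {"dp": [0, 0, 0], "yaw": 0},
  {"dp": [0, 0, 0], "yaw": 0},
  {"dp": [0, 0, 0], "yaw": 0},
  {"dp": [0, 0, 0], "yaw": 0},
], fingers=1)

```text
clock: 8.62
eef_pos: [521.6, 84.3, 39.6]
tcp_rot: [-3.141, -0.0, 1.41]
contact_force: [0.3, 1.0, -0.1]
opening: 1.0
grasp_force: 0.0
```

>>> carry_out([
  {"dp": [0, 0, -15], "yaw": 0},
  {"dp": [0, 0, -35], "yaw": 0},
  {"dp": [-5, 0, -50], "yaw": 0},
  {"dp": [-40, 0, -50], "yaw": 0},
  {"dp": [-80, 0, -50], "yaw": 0},
  {"dp": [-80, 0, -50], "yaw": 0},
])

```text
clock: 9.38
eef_pos: [508.4, 3.3, 90.4]
tcp_rot: [3.141, 0.0, 1.407]
contact_force: [-0.7, 0.1, 0.3]
opening: 1.002
grasp_force: 0.0
```

>>> carry_out([
  {"dp": [0, 0, 0], "yaw": 0},
  {"dp": [0, 0, 5], "yaw": 0},
  {"dp": [0, 0, 10], "yaw": 0},
  {"dp": [0, 0, 15], "yaw": 0},
  {"dp": [0, 0, 20], "yaw": 0},
  {"dp": [0, 0, 20], "yaw": 0},
], fingers=-1)

```text
clock: 10.12
eef_pos: [508.5, 5.4, 69.1]
tcp_rot: [-3.141, 0.0, 1.41]
contact_force: [0.7, 0.2, -0.0]
opening: -0.002
grasp_force: 0.0
```

```bash
python3 - <<'E'
from h import *
s=r.sense(); print(s['eef_pos'],s['opening'],s['contact_force'])
a=r.grab_frame('scene')[:,:,::-1]; b=r.grab_frame('top')[:,:,::-1]
A=cv2.resize(a[155:215,250:370],None,fx=5,fy=5,interpolation=cv2.INTER_CUBIC)
B=cv2.resize(b[165:225,150:270],None,fx=5,fy=5,interpolation=cv2.INTER_CUBIC)
cv2.imwrite('pics/m3.png',np.vstack([A,B]))
E
```

```text
[508.51582566   5.41261057  69.13403251] -0.001844545826940408 [ 0.74430348  0.15140643 -0.0456609 ]
```

View pics/m3.png

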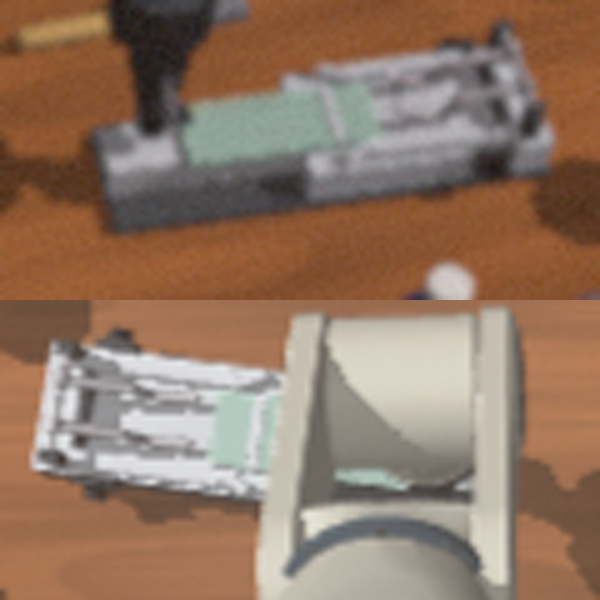

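Glass is straight in the mouth of the guides, with its nose at (213,430) in the lower crop and the clips still ahead of it. The closed fingers are behind its rear end. Lowering to push height.

>>> carry_out([
  {"dp": [0, 0, 7], "yaw": 0},
  {"dp": [0, 0, 11], "yaw": 0},
  {"dp": [0, 0, 13.5], "yaw": 0},
  {"dp": [0, 0, 13.5], "yaw": 0},
])

```text
clock: 10.72
eef_pos: [508.7, 5.3, 55.9]
tcp_rot: [-3.141, 0.0, 1.41]
contact_force: [0.8, -0.2, 0.1]
opening: 0.0
grasp_force: 0.0
```

>>> carry_out([
  {"dp": [3, 0, 0], "yaw": 0},
  {"dp": [6, 0, 0], "yaw": 0},
  {"dp": [9, 0, 0], "yaw": 0},
  {"dp": [12, 0, 0], "yaw": 0},
  {"dp": [15, 0, 0], "yaw": 0},
  {"dp": [18, 0, 0], "yaw": 0},
  {"dp": [18, 0, 0], "yaw": 0},
])

```text
clock: 11.6
eef_pos: [511.8, 23.3, 56.2]
tcp_rot: [-3.142, -0.0, 1.41]
contact_force: [0.3, -1.1, -0.9]
opening: 0.001
grasp_force: 0.0
```

>>> carry_out([
  {"dp": [2, 0, 0.7], "yaw": 0},
  {"dp": [4, 0, 0.7], "yaw": 0},
  {"dp": [6, 0, 0.7], "yaw": 0},
  {"dp": [8, 0, 0.7], "yaw": 0},
  {"dp": [8, 0, 0.7], "yaw": 0},
])

```text
clock: 12.22
eef_pos: [513.1, 31.2, 55.5]
tcp_rot: [3.141, -0.0, 1.41]
contact_force: [-1.1, -1.1, 1.5]
opening: 0.003
grasp_force: 0.8
```

>>> carry_out([
  {"dp": [2, 0, 0], "yaw": 0},
  {"dp": [4, 0, 0], "yaw": 0},
  {"dp": [6, 0, 0], "yaw": 0},
  {"dp": [8, 0, 0], "yaw": 0},
  {"dp": [8, 0, 0], "yaw": 0},
])

```text
clock: 12.85
eef_pos: [514.3, 39.2, 55.4]
tcp_rot: [3.142, -0.0, 1.41]
contact_force: [-0.3, -1.0, 1.1]
opening: -0.001
grasp_force: 0.3
```

>>> carry_out([
  {"dp": [2, 0, 0], "yaw": 0},
  {"dp": [4, 0, 0], "yaw": 0},
  {"dp": [6, 0, 0], "yaw": 0},
  {"dp": [8, 0, 0], "yaw": 0},
  {"dp": [8, 0, 0], "yaw": 0},
])

```text
clock: 13.48
eef_pos: [515.7, 47.1, 55.5]
tcp_rot: [3.142, -0.0, 1.41]
contact_force: [-0.8, -0.1, 0.5]
opening: 0.0
grasp_force: 0.0
```

>>> carry_out([
  {"dp": [2, 0, 0], "yaw": 0},
  {"dp": [4, 0, 0], "yaw": 0},
  {"dp": [6, 0, 0], "yaw": 0},
  {"dp": [6, 0, 0], "yaw": 0},
])

```text
clock: 13.98
eef_pos: [516.6, 53.0, 55.5]
tcp_rot: [3.141, -0.0, 1.41]
contact_force: [0.9, 0.4, 0.2]
opening: 0.002
grasp_force: 0.0
```

```bash
python3 - <<'E'
from h import *
s=r.sense(); print(s['eef_pos'],s['opening'],s['contact_force'])
a=r.grab_frame('scene')[:,:,::-1]; b=r.grab_frame('top')[:,:,::-1]
A=cv2.resize(a[155:215,250:370],None,fx=5,fy=5,interpolation=cv2.INTER_CUBIC)
B=cv2.resize(b[165:225,150:270],None,fx=5,fy=5,interpolation=cv2.INTER_CUBIC)
cv2.imwrite('pics/m4.png',np.vstack([A,B]))
E
```

```text
[516.62177039  52.97296906  55.49598259] 0.0018394934169211335 [0.8813277  0.44355214 0.15198477]
```

View pics/m4.png

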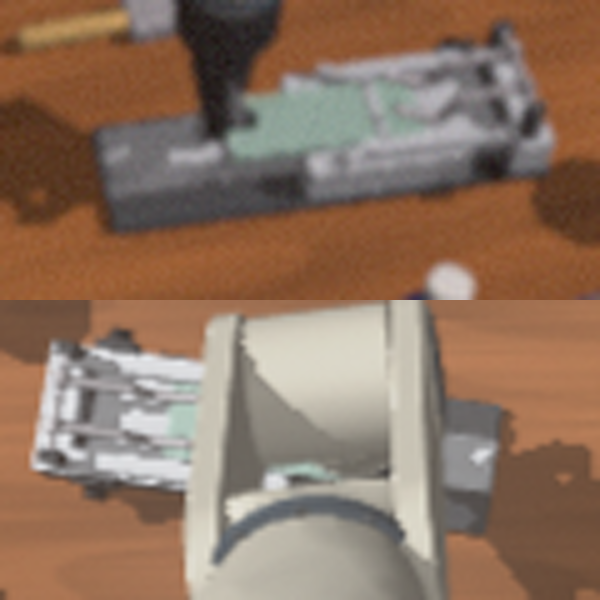

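The fingers are pushing the glass and it stays straight; its nose is at (168,420) in the lower crop, nearly at the clip toes.

>>> carry_out([
  {"dp": [1.5, 0, 0], "yaw": 0},
  {"dp": [3, 0, 0], "yaw": 0},
  {"dp": [4.5, 0, 0], "yaw": 0},
  {"dp": [6, 0, 0], "yaw": 0},
])

```text
clock: 14.58
eef_pos: [517.4, 58.3, 55.5]
tcp_rot: [-3.141, 0.001, 1.41]
contact_force: [-1.2, -8.4, 1.8]
opening: -0.001
grasp_force: 4.0
```

>>> carry_out([
  {"dp": [1.5, 0, 0], "yaw": 0},
  {"dp": [3, 0, 0], "yaw": 0},
  {"dp": [4.5, 0, 0], "yaw": 0},
  {"dp": [6, 0, 0], "yaw": 0},
])

```text
clock: 15.08
eef_pos: [517.7, 63.0, 55.4]
tcp_rot: [-3.14, 0.003, 1.411]
contact_force: [-2.4, -15.7, 4.9]
opening: -0.0
grasp_force: 8.0
```

>>> carry_out([
  {"dp": [1.5, 0, 0], "yaw": 0},
  {"dp": [3, 0, 0], "yaw": 0},
  {"dp": [4.5, 0, 0], "yaw": 0},
  {"dp": [6, 0, 0], "yaw": 0},
])

```text
clock: 15.58
eef_pos: [519.2, 70.2, 55.5]
tcp_rot: [-3.141, 0.001, 1.41]
contact_force: [-0.7, -6.3, 3.3]
opening: 0.001
grasp_force: 3.3
```

>>> carry_out([
  {"dp": [1.5, 0, 0], "yaw": 0},
  {"dp": [3, 0, 0], "yaw": 0},
  {"dp": [4.5, 0, 0], "yaw": 0},
  {"dp": [6, 0, 0], "yaw": 0},
  {"dp": [7.5, 0, 0], "yaw": 0},
  {"dp": [9, 0, 0], "yaw": 0},
])

```text
clock: 16.32
eef_pos: [520.6, 79.0, 55.5]
tcp_rot: [-3.141, 0.001, 1.41]
contact_force: [0.1, -6.6, 2.4]
opening: -0.002
grasp_force: 3.4
```

>>> carry_out([
  {"dp": [1.5, 0, 0], "yaw": 0},
  {"dp": [3, 0, 0], "yaw": 0},
  {"dp": [4.5, 0, 0], "yaw": 0},
  {"dp": [6, 0, 0], "yaw": 0},
])

```text
clock: 16.82
eef_pos: [521.5, 84.9, 55.4]
tcp_rot: [-3.141, 0.001, 1.41]
contact_force: [-1.8, -8.5, 2.3]
opening: 0.004
grasp_force: 4.0
```

>>> carry_out([
  {"dp": [1, 0, 0], "yaw": 0},
  {"dp": [2, 0, 0], "yaw": 0},
  {"dp": [3, 0, 0], "yaw": 0},
  {"dp": [4, 0, 0], "yaw": 0},
])

```text
clock: 17.32
eef_pos: [521.7, 87.9, 55.4]
tcp_rot: [-3.14, 0.002, 1.411]
contact_force: [-2.3, -12.8, 4.5]
opening: 0.002
grasp_force: 6.9
```

>>> carry_out([
  {"dp": [1, 0, 0], "yaw": 0},
  {"dp": [2, 0, 0], "yaw": 0},
  {"dp": [3, 0, 0], "yaw": 0},
  {"dp": [4, 0, 0], "yaw": 0},
])

```text
clock: 17.82
eef_pos: [522.0, 90.8, 55.4]
tcp_rot: [-3.14, 0.004, 1.411]
contact_force: [-1.5, -22.7, 7.4]
opening: -0.003
grasp_force: 11.7
```

>>> carry_out([
  {"dp": [1, 0, 0], "yaw": 0},
  {"dp": [2, 0, 0], "yaw": 0},
  {"dp": [3, 0, 0], "yaw": 0},
  {"dp": [4, 0, 0], "yaw": 0},
])

```text
clock: 18.32
eef_pos: [523.5, 96.8, 55.5]
tcp_rot: [-3.141, 0.001, 1.41]
contact_force: [-1.7, -6.9, 2.4]
opening: -0.002
grasp_force: 3.4
```

>>> carry_out([
  {"dp": [1, 0, 0], "yaw": 0},
  {"dp": [2, 0, 0], "yaw": 0},
  {"dp": [3, 0, 0], "yaw": 0},
])

```text
clock: 18.7
eef_pos: [523.8, 99.5, 55.4]
tcp_rot: [-3.141, 0.001, 1.41]
contact_force: [-2.1, -8.3, 3.5]
opening: -0.004
grasp_force: 4.2
```

>>> carry_out([
  {"dp": [1, 0, 0], "yaw": 0},
  {"dp": [2, 0, 0], "yaw": 0},
  {"dp": [3, 0, 0], "yaw": 0},
])

```text
clock: 19.08
eef_pos: [524.5, 102.9, 55.5]
tcp_rot: [-3.141, 0.0, 1.41]
contact_force: [-0.5, -3.8, 1.4]
opening: 0.002
grasp_force: 1.8
```

>>> carry_out([
  {"dp": [0.7, 0, 0], "yaw": 0},
  {"dp": [1.4, 0, 0], "yaw": 0},
  {"dp": [2, 0, 0], "yaw": 0},
])

```text
clock: 19.45
eef_pos: [525.1, 105.2, 55.5]
tcp_rot: [3.141, -0.0, 1.41]
contact_force: [-0.4, -2.5, 0.2]
opening: -0.003
grasp_force: 1.1
```

>>> carry_out([
  {"dp": [0.7, 0, 0], "yaw": 0},
  {"dp": [1.4, 0, 0], "yaw": 0},
  {"dp": [2, 0, 0], "yaw": 0},
])

```text
clock: 19.82
eef_pos: [525.3, 106.8, 55.5]
tcp_rot: [-3.141, 0.0, 1.41]
contact_force: [-0.6, -4.7, 1.5]
opening: 0.004
grasp_force: 2.6
```

>>> carry_out([
  {"dp": [0.5, 0, 0], "yaw": 0},
  {"dp": [1, 0, 0], "yaw": 0},
  {"dp": [1.5, 0, 0], "yaw": 0},
  {"dp": [1.5, 0, 0], "yaw": 0},
])

```text
clock: 20.32
eef_pos: [525.4, 108.1, 55.5]
tcp_rot: [-3.141, 0.001, 1.41]
contact_force: [-1.1, -4.7, 2.4]
opening: 0.001
grasp_force: 2.4
```

>>> carry_out([
  {"dp": [0.5, 0, 0], "yaw": 0},
  {"dp": [1, 0, 0], "yaw": 0},
  {"dp": [1, 0, 0], "yaw": 0},
])

```text
clock: 20.7
eef_pos: [525.5, 109.1, 55.5]
tcp_rot: [-3.141, 0.001, 1.41]
contact_force: [-0.9, -4.9, 1.9]
opening: 0.002
grasp_force: 2.4
```

>>> carry_out([
  {"dp": [0.5, 0, 0], "yaw": 0},
  {"dp": [1, 0, 0], "yaw": 0},
  {"dp": [1, 0, 0], "yaw": 0},
])

```text
clock: 21.08
eef_pos: [525.7, 110.1, 55.5]
tcp_rot: [-3.141, 0.001, 1.41]
contact_force: [-0.9, -5.4, 2.1]
opening: 0.004
grasp_force: 2.6
```

>>> carry_out([
  {"dp": [0.5, 0, 0], "yaw": 0},
  {"dp": [1, 0, 0], "yaw": 0},
  {"dp": [1, 0, 0], "yaw": 0},
])

```text
clock: 21.45
eef_pos: [525.7, 110.5, 55.5]
tcp_rot: [-3.141, 0.001, 1.41]
contact_force: [-1.0, -9.6, 2.7]
opening: 0.003
grasp_force: 4.6
```

>>> carry_out([
  {"dp": [0.5, 0, 0], "yaw": 0},
  {"dp": [1, 0, 0], "yaw": 0},
  {"dp": [1, 0, 0], "yaw": 0},
])

```text
clock: 21.82
eef_pos: [525.7, 111.2, 55.4]
tcp_rot: [-3.141, 0.002, 1.41]
contact_force: [-1.9, -10.3, 4.0]
opening: -0.0
grasp_force: 5.7
```

>>> carry_out([
  {"dp": [0.5, 0, 0], "yaw": 0},
  {"dp": [1, 0, 0], "yaw": 0},
  {"dp": [1, 0, 0], "yaw": 0},
  {"dp": [1, 0, 0], "yaw": 0},
])

```text
clock: 22.32
eef_pos: [525.8, 111.8, 55.4]
tcp_rot: [-3.141, 0.002, 1.41]
contact_force: [-2.1, -13.5, 5.0]
opening: 0.005
grasp_force: 6.8
```

>>> carry_out([
  {"dp": [0.5, 0, 0], "yaw": 0},
  {"dp": [0.9, 0, 0], "yaw": 0},
  {"dp": [0.9, 0, 0], "yaw": 0},
  {"dp": [0.9, 0, 0], "yaw": 0},
])

```text
clock: 22.82
eef_pos: [525.8, 112.4, 55.4]
tcp_rot: [-3.14, 0.003, 1.411]
contact_force: [-1.5, -16.6, 5.4]
opening: 0.001
grasp_force: 7.9
```

>>> carry_out([
  {"dp": [-3, 0, 0], "yaw": 0},
  {"dp": [-8, 0, 0], "yaw": 0},
  {"dp": [-20, 0, 0], "yaw": 0},
  {"dp": [-30, 0, -20], "yaw": 0},
  {"dp": [-50, 0, -60], "yaw": 0},
  {"dp": [-100, 0, -90], "yaw": 0},
  {"dp": [-150, 0, -110], "yaw": 0},
  {"dp": [-200, 0, -120], "yaw": 0},
  {"dp": [-240, 0, -120], "yaw": 0},
  {"dp": [-240, 0, -120], "yaw": 0},
])

```text
clock: 24.08
eef_pos: [487.5, -125.1, 175.7]
tcp_rot: [3.141, 0.0, 1.406]
contact_force: [-0.4, 1.1, 0.5]
opening: 0.0
grasp_force: 0.0
```

```bash
python3 - <<'E'
from h import *
s=r.sense(); print(s['eef_pos'],s['contact_force'])
a=r.grab_frame('scene')[:,:,::-1]; b=r.grab_frame('top')[:,:,::-1]
A=cv2.resize(a[155:215,250:370],None,fx=5,fy=5,interpolation=cv2.INTER_CUBIC)
B=cv2.resize(b[165:225,150:270],None,fx=5,fy=5,interpolation=cv2.INTER_CUBIC)
cv2.imwrite('pics/m5.png',np.vstack([A,B]))
E
```

```text
[ 487.47865154 -125.05666112  175.71813535] [-0.40528498  1.08030972  0.54287526]
```

View pics/m5.png

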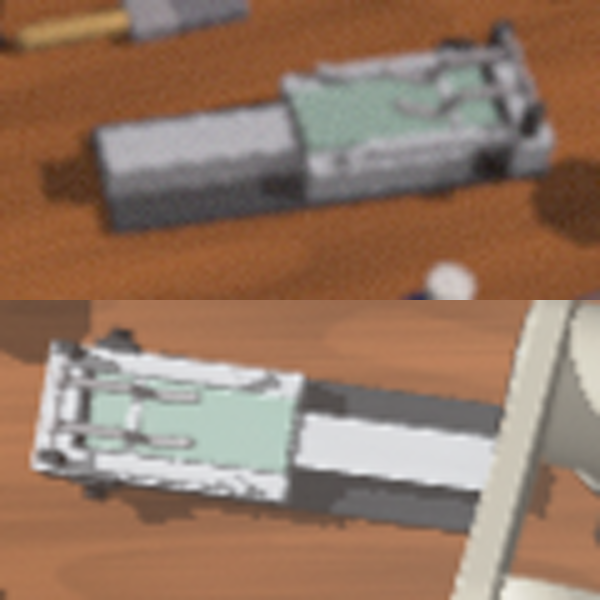

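The glass lies square between the guides. Its nose is against the stop at (90,410) in the lower crop, and the bar at (133,415) is ahead of the clip toes. The robot is clear of everything, so I'm handing in.

```bash
python3 -c "
from rig import r
print(r.sign_off())"
```

```text
the job is handed in; nothing more can be done
None
```

I slid the glass bar end first under both clips and pressed it against the sprung stop, by about 2 mm judging from the push forces (at most about 17 N measured). I then let go of it lying flat and handed the job in at about 24 s; sign-off gave no verdict.

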